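# Shut and lock the battery hatch of a safety unit

### The job

Shut the battery hatch of the yellow and grey unit, then fasten it with the red quarter-turn lever: line the lever up with the white mark, press its hub fully in, and turn it clockwise to the green mark so that the hatch is locked. Leave the lever there with the hatch flat shut, and do not shift the loose things lying around the unit.

Things in the scene. Friction and masses are not known exactly. Their poses are not given: they have to be found in the camera images.
- unit: Yellow and grey safety unit, fixed on the bench, 230 x 270 x 80 mm (x, y, z); origin at the centre of its underside, z up. Its x points from the front (robot's side) to the hinge side, y to the left. An open battery bay lies under the hatch. In the front of the bay, 42 mm in front of the unit's centre, is a steel plate with a 40 x 11 mm slot along the unit's x, into which the fastener's 36 x 7 mm cross-bar goes.
- hatch (a joint): Opening angle of the hatch in rad: 0 flat shut, up to 1.25. A stiff hinge that stays where it is left; about 2 to 4 N at the front edge pushes it down.
- hatch_hinge (a point): Point on the hatch's hinge line, which runs along the unit's y, 88 mm behind the unit's centre and 80 mm up; half-way along the hatch. Its axes are the hatch's own: x points away from the hatch's free edge, y along the hinge, z out of its upper face. The hatch is a dark grey slab 167 mm (from hinge to free edge) x 200 mm (along the hinge) x 10 mm thick; its underside passes through the hinge line. Shut, its top is 90 mm above the bench.
- hatch_edge (a point): Middle of the hatch's free (front) edge, on its upper face.
- stud (a joint): How far the fastener is pressed in, in m: 0 out, 0.013 fully in. It stays where it is left (about 5 N of friction). With the hatch shut it stops at about 0.002 on the slotted plate unless the lever is within about 0.15 rad of the white mark. Part-way in, the slot keeps the lever from turning; fully in, the lever can turn again.
- lever (a joint): Angle of the lever about the fastener's axis in rad, growing clockwise as seen from above: 0 points to the white mark (towards the hinge, the unit's +x), 1.57 to the green mark (the unit's -y). Range -1.4 to 1.6; it starts at a negative angle, with the fastener out. It stays where it is left; about 2 N at its end turns it.
- hub_top (a point): Centre of the flat top of the red lever's round hub (40 mm diameter, 22 mm high), on the fastener's axis, where it is pressed. The axis stands 130 mm from the hinge line in the middle of the hatch's width. The hub's top is 37 mm above the hatch's upper face with the fastener out, 24 mm when fully in. Its x axis points along the lever, z out of the hatch.
- lever_tip (a point): Middle of the end face of the red lever: a bar 14 mm wide and 20 mm high that reaches 75 mm from the fastener's axis; it can be pushed sideways. Its underside is 16 mm above the hatch's upper face with the fastener out, 3 mm when fully in. Same axes as hub_top.
- white_mark (a point): White strip on the hatch's upper face, 98 mm from the fastener's axis towards the hinge: the lever points at it when its cross-bar lines up with the slot.
- green_mark (a point): Green strip on the hatch's upper face, 87 mm from the fastener's axis, at the right (unit's -y) side: the lever points at it when locked.
- spare_mid (a point): Bystander: black and orange spare battery pack, 100 x 60 x 30 mm, lying left of the unit; its centre.
- driver_mid (a point): Bystander: yellow screwdriver 200 mm long lying right of the unit; near its middle.
- tape_mid (a point): Bystander: blue roll of tape, 100 mm diameter, 25 mm high, lying behind the unit; its centre.

How it is judged:
By the outcome, as a careful person would: the job done as asked, in the order asked, and still so for the second after the job is handed in, with the robot touching nothing.
It also fails if it takes over 58 s, if anything falls off the work surface, if the arm or the gripper's body presses on something with over 40 N, if the wrist force passes 120 N, or if a joint passes its speed limit or range.

### The arm

A 7-joint arm with a two-finger parallel gripper is mounted at the origin on the work surface. World frame = base frame: x ahead of the robot, y to its left, z up, the work surface at z = 0. Lengths are in m, angles in rad, forces in N, time in s.
With the tool pointing down it reaches from about 0.4 to 0.85 m from the base axis. Payload 10.4 kg.
Tool frame: the origin (TCP) lies at the very end of the fingers, on their centre line; the grasp point (between the pads) lies manip.hold_point_z behind it (manip.hold_point_z is the distance from the TCP to the grasp point, in m); z points along the fingers, y is the direction in which the jaws open and shut (so a half turn about z gives the same grasp; the last joint's range is limited). The gripper opens to 85 mm and grips with 20 to 120 N. Pads are 22 mm wide; open, the fingers measure 114 mm over their backs; the gripper's body (76 mm by 85 mm) begins 54 mm behind the grasp point. The pads swing forward as they close: fully open they stand 13 mm farther back than shut.
Start: joints at [1.186, 0.332, -0.065, 1.46, 0.022, 1.35, -0.088], TCP at [0.221, -0.585, 0.231] pointing down, gripper open.
Joint ranges: [-2.6, 2.6], [-0.5, 2.12], [-1.47, 1.34], [0.16, 2.42], [-1.27, 4.41], [0.06, 2.06], [-2.6, 2.6]. Speed limits (rad/s): [2.22, 2.22, 2.79, 2.79, 3.14, 3.14, 3.14].

### API

Orientations are given as a unit quaternion [x, y, z, w].
In Python, from workcell import manip gives the robot as it stands.
- The arm moves only by the tool jog_arm, never from a script. Its arguments are lists of equal length, an entry for each row: "translation": the shift along the world's x, y, z in mm, a list of three; "turn": the turn about the world's z in degrees. In form: {"translation": [[x, y, z], ...], "turn": [turn, ...]}. A call has 1 to 12 rows; each row is the pose to reach, as a shift and turn from the pose measured when the call began; what a row does not reach only later rows make up. A row lasts 1/12 s, in which the tool goes at most 41.7 mm and 7.16 degrees, less where a joint would pass 70% of its speed; a pose out of reach is approached as far as the arm can. A call with a gripper value outside its range is refused whole. "grip" is the finger opening in mm, from 0 to 85.4, set as the call begins (left out, the last holds). The fingers move at their own pace and stop on an object; "grip_force" is the grip in N (left out, the last holds). Time passes only in rows, so rows that repeat a pose let the fingers close. It gives the time, the measured TCP pose, the force and the opening at its end, in the units of the state.
- manip.get_obs(): the state, without advancing time (a new reading comes with each control period).
- manip.camera(name): name is "side" or "top" or "wrist"; returns a dict with "frame" (400x640x3 uint8, red, green, blue), "mtx" (3x3 intrinsics, pixels), "pose" (4x4, takes a point from camera to world coordinates). Camera axes: x right, y down, z forward; pixel columns grow to the right and rows downward; lengths in m; the calibration is good to about 2 mm. A picture is of the moment at which its call begins. There is no depth.
- manip.hand_in(): hands the job in, once; it reports no verdict.
Trained networks look in a picture, given as the dict that the camera call returned (one of the last four; its "shot" number tells which), for a name from the list of things; names that differ only in an ending like _2 or _b are one class to them, and where a whole thing is asked for, a point or a joint stands for the part that bears it (a point fixed in the world has none). Each returns a list of dicts, best first, with "confidence" (0 to 1); they miss things now and then, are a little off and sometimes report something else, mostly with a low value. They report only what shows in the picture. A call takes as long as a camera call.
- manip.outline_of(picture, label): "mask" (400x640 bool, what is visible of it) and "extent" ([left, top, right, bottom] in pixels, round what is visible of it).
- manip.pinpoint(picture, label): "at" ([column, row] in pixels: a listed point, or the origin of a listed thing).
The state is a dict: "clock": time; "joint_pos": joint angles; "joint_velocities": joint speeds; "tau": joint torques, N m; "position": TCP position; "ee_rot": TCP orientation; "ft_force": force on the tool from outside, world axes, zero at the start; "torque": the same for the moment, N m; "grip_width": opening from 0.0 (shut) to 1.0 (fully open).
Only numpy, scipy, OpenCV 4.12 (cv2) and the standard library are available. Lean on these libraries where they do the work, as an engineer would, in place of code of your own. Each camera call takes 0.05 s, during which the arm holds its last target. There are 200 camera calls.

## Working session

There is one attempt and no reset: what is moved stays moved. The work goes in short steps, Python scripts to look and compute and a tool call to move; the robot and the scene stay as the last step left them, time stands still between calls to the robot, and variables do not carry over. Pictures are saved under pics/ and viewed, about 8 in all and at most 12, crops included, and the job is handed in when it is done.

Besides the shell and the picture viewer there is one more tool, called after "Emit:" as name(argument=value, ...), one argument or row to a line, values as JSON. jog_arm: Moves the arm, as the interface text tells. Its arguments: {"type":"object","properties":{"translation":{"type":"array"},"turn":{"type":"array"},"grip":{"type":"number"},"grip_force":{"type":"number"}},"required":["translation","turn"]}

```bash
mkdir -p pics
cat > h.py <<'E'
import numpy as np, cv2
from workcell import manip
def snap(n,save=None):
    p=manip.camera(n)
    if save: cv2.imwrite('pics/'+save,cv2.cvtColor(p['frame'],cv2.COLOR_RGB2BGR))
    return p
def ray(p,uv):
    d=np.linalg.inv(p['mtx'])@np.array([uv[0],uv[1],1.]); T=np.array(p['pose'])
    d=T[:3,:3]@d; return T[:3,3],d/np.linalg.norm(d)
def atz(p,uv,z):
    o,d=ray(p,uv); return o+d*(z-o[2])/d[2]
def tri(obs):
    A=0;b=0
    for p,uv in obs:
        o,d=ray(p,uv);M=np.eye(3)-np.outer(d,d);A=A+M;b=b+M@o
    return np.linalg.solve(A,b)
def proj(p,X):
    T=np.linalg.inv(np.array(p['pose']));c=T[:3,:3]@np.array(X)+T[:3,3];q=p['mtx']@c;return q[:2]/q[2]
E
cat > a.py <<'E'
from h import *
o=manip.get_obs();print(o['clock'],o['position'],o['ee_rot'],manip.hold_point_z)
P={n:snap(n,f'{n}0.png') for n in('top','side')}
for l in 'unit hatch_hinge hatch_edge hub_top lever_tip white_mark green_mark spare_mid driver_mid tape_mid'.split():
    r={}
    for n,p in P.items():
        q=manip.pinpoint(p,l)
        if q: r[n]=q[0]; print(l,n,np.round(q[0]['at'],1),round(q[0]['confidence'],2))
    if len(r)==2:
        X=tri([(P[n],r[n]['at']) for n in r]);print('  ->',X.round(4),[np.round(proj(P[n],X)-r[n]['at'],1) for n in r])
for n in P: print(n,np.array(P[n]['pose'])[:3,3].round(3))
E
python3 a.py
```

```text
0.0 [ 0.22108428 -0.58418242  0.23050663] [ 9.83679517e-01  1.79928052e-01 -1.64691353e-04 -6.89891633e-04] 0.0187
unit top [290.2 260.2] 0.9
unit side [358.2 260.1] 0.6
  -> [0.5385 0.0848 0.0086] [array([-0. , -0.9]), array([1. , 0.2])]
hatch_hinge top [296.6 210. ] 0.69
hatch_hinge side [313.5 224.2] 0.71
  -> [0.6314 0.0785 0.0706] [array([0. , 0.8]), array([-0.8, -0.2])]
hatch_edge top [274.5 282.9] 0.62
hatch_edge side [400.1 214. ] 0.56
  -> [0.4846 0.0921 0.1782] [array([-0.1,  2.3]), array([-2.5, -0.5])]
hub_top side [366.  200.3] 0.75
lever_tip top [249.2 233.8] 0.78
lever_tip side [334.4 231.4] 0.89
  -> [0.566  0.1474 0.1657] [array([-0. , -0.4]), array([0.5, 0.1])]
white_mark top [294.5 220. ] 0.86
white_mark side [324.9 219.8] 0.72
  -> [0.6082 0.0787 0.0933] [array([0. , 0.3]), array([-0.3, -0.1])]
green_mark top [331.  273.7] 0.86
green_mark side [358.9 259.2] 0.73
  -> [ 0.5401 -0.0043 -0.1238] [array([-0.6, -7.7]), array([8.3, 1.3])]
spare_mid top [201.  238.1] 0.74
spare_mid side [307.7 352.4] 0.76
  -> [0.5639 0.2781 0.0109] [array([-0. , -0.4]), array([0.5, 0.1])]
driver_mid top [377.8 265.9] 0.87
tape_mid top [307.  175.4] 0.78
tape_mid side [271.6 227. ] 0.59
  -> [0.724  0.0697 0.009 ] [array([0. , 0.1]), array([-0.1, -0. ])]
top [0.493 0.022 0.807]
side [0.444 0.515 0.691]
```

```bash
python3 -c "
import cv2,numpy as np
a=cv2.imread('pics/top0.png')[120:370,150:450];b=cv2.imread('pics/side0.png')[120:370,220:520]
cv2.imwrite('pics/c0.png',cv2.resize(np.vstack([a,b]),None,fx=1.2,fy=1.2) if 0 else cv2.resize(np.hstack([a,b]),(800,333)))"
```

```text
(no output)
```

View pics/c0.png

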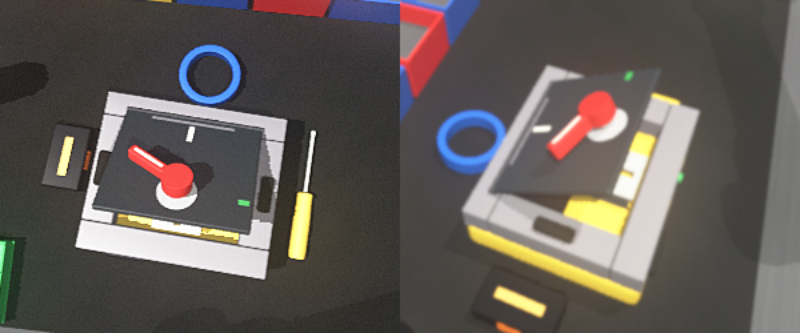

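```bash
cat > fit.py <<'E'
from h import *
from scipy.optimize import least_squares
def model(q,s=0):
    x,y,w,a,l=q
    R=np.array([[np.cos(w),-np.sin(w),0],[np.sin(w),np.cos(w),0],[0,0,1]])
    X=np.array([np.cos(a),0,-np.sin(a)]);Y=np.array([0,1,0]);Z=np.array([np.sin(a),0,np.cos(a)])
    H=np.array([.088,0,.08]);c=H-.13*X
    d={'unit':np.zeros(3),'hatch_hinge':H,'hatch_edge':H-.167*X+.01*Z,'hub_top':c+(.047-s)*Z,
     'lever_tip':c+(.036-s)*Z+.075*(np.cos(l)*X-np.sin(l)*Y),'white_mark':c+.098*X+.01*Z,'green_mark':c-.087*Y+.01*Z}
    return {k:R@v+[x,y,0] for k,v in d.items()}
def detect(P):
    out=[]
    for l in model([0]*5):
        for n,p in P.items():
            r=manip.pinpoint(p,l)
            if r and r[0]['confidence']>.4: out.append((l,n,np.array(r[0]['at'])))
    return out
def fit(P,D,q0,free=range(5),s=0):
    q0=np.array(q0,float);free=list(free)
    def res(v):
        q=q0.copy();q[free]=v;m=model(q,s)
        return np.concatenate([proj(P[n],m[l])-u for l,n,u in D])
    r=least_squares(res,q0[free],loss='soft_l1',f_scale=1.5)
    q0[free]=r.x;e=res(r.x).reshape(-1,2)
    for (l,n,u),k in zip(D,e): print(l,n,u.round(),k.round(1))
    return q0
if __name__=='__main__':
    P={n:snap(n) for n in('top','side')};D=detect(P)
    q=fit(P,D,[.54,.085,-.1,.6,-.6]);print(q.round(4))
    for k,v in model(q).items():print(k,v.round(4))
    for k,v in model([*q[:3],0,q[4]]).items():print('shut',k,v.round(4))
    for n,p in P.items():
        m=manip.outline_of(p,'unit')
        if m: print(n,m[0]['extent'],m[0]['confidence'])
        u=[]
        w=q[2]
        for sx in(-.115,.115):
            for sy in(-.135,.135): u.append(proj(p,[q[0]+sx*np.cos(w)-sy*np.sin(w),q[1]+sx*np.sin(w)+sy*np.cos(w),.08]).round())
        print(u)
E
python3 fit.py
```

```text
unit top [291. 259.] [-1.   0.3]
unit side [361. 262.] [-2.6  1.7]
hatch_hinge top [294. 210.] [1.2 2.2]
hatch_hinge side [313. 223.] [ 1.7 -0.5]
hatch_edge top [280. 287.] [-2.8 -3.3]
hatch_edge side [398. 214.] [-1.5 -0.1]
hub_top top [282. 250.] [-0.3  2.4]
hub_top side [364. 198.] [1.6 0.4]
lever_tip top [248. 231.] [2.1 1.2]
lever_tip side [332. 234.] [0.4 0.4]
white_mark top [293. 221.] [-0.3  1. ]
white_mark side [329. 218.] [-2.7 -0.9]
green_mark top [330. 275.] [ 1.5 -1.3]
green_mark side [393. 179.] [-1.2 -0.4]
[ 0.5385  0.0856 -0.0641  0.5224 -1.0171]
unit [0.5385 0.0856 0.    ]
hatch_hinge [0.6263 0.08   0.08  ]
hatch_edge [0.4869 0.0889 0.172 ]
hub_top [0.5373 0.0857 0.1856]
lever_tip [0.57   0.1475 0.1564]
white_mark [0.6036 0.0814 0.1046]
green_mark [5.133e-01 1.000e-04 1.535e-01]
shut unit [0.5385 0.0856 0.    ]
shut hatch_hinge [0.6263 0.08   0.08  ]
shut hatch_edge [0.4597 0.0907 0.09  ]
shut hub_top [0.4966 0.0883 0.127 ]
shut lever_tip [0.54   0.1494 0.116 ]
shut white_mark [0.5944 0.082  0.09  ]
shut green_mark [0.491  0.0015 0.09  ]
top [208.0, 190.5, 366.1, 334.3] 0.73
[array([348., 331.]), array([205., 306.]), array([365., 210.]), array([231., 188.])]
side [265.5, 169.3, 442.5, 350.9] 0.93
[array([446., 203.]), array([403., 333.]), array([331., 168.]), array([265., 278.])]
```

The crop shows the hatch part-open (about 0.52 rad), the red lever pointing left and back (tip at about (248,232) in the top view), and the bystanders clear of the unit. The model fit agrees with the detections to within 2–3 px. I'm moving over the front right of the hatch with the fingers closed.

Emit:
jog_arm(
  translation=[
    [10,20,20],
    [25,50,30],
    [40,85,40],
    [55,120,40],
    [70,155,40],
    [85,190,40],
    [100,225,40],
    [115,260,40],
    [130,295,40],
    [145,330,40],
    [160,365,40],
    [175,395,40],
  ],
  turn=[5,10,15,20,26,32,38,44,50,55,60,65],
  grip=0,
)

```text
clock: 3.0
position: [0.3967, -0.1871, 0.2717]
ee_rot: [0.731, 0.682, -0.0, 0.0]
ft_force: [0.9, 0.2, 0.1]
grip_width: -0.0
```

Emit:
jog_arm(
  translation=[
    [15,30,0],
    [30,60,0],
    [46,95,0],
    [62,130,0],
    [80,165,0],
    [95,195,0],
    [110,225,-10],
    [110,225,-30],
    [110,225,-50],
    [110,225,-70],
    [110,225,-70],
    [110,225,-70],
  ],
  turn=[0,0,0,0,0,0,0,0,0,0,0,0],
)

```text
clock: 4.0
position: [0.5063, 0.0378, 0.2016]
ee_rot: [0.731, 0.682, -0.0, -0.0]
ft_force: [0.7, -0.0, 0.8]
grip_width: -0.001
```

```bash
python3 -c "
from h import *
a=snap('side','side1.png')['frame'][100:350,220:540];b=snap('wrist')['frame']
cv2.imwrite('pics/c1.png',cv2.cvtColor(np.hstack([cv2.resize(a,(448,350)),cv2.resize(b,(350,350))]),4))"
```

```text
(no output)
```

View pics/c1.png

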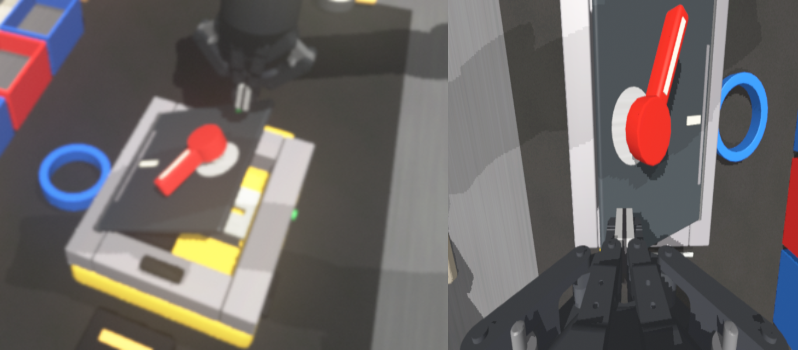

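The side view shows the closed fingers above the right part of the hatch, clear of the hub. I'm pushing the hatch down.

Emit:
jog_arm(
  translation=[
    [0,0,-10],
    [0,0,-20],
    [0,0,-30],
    [-2,0,-40],
    [-4,0,-50],
    [-6,0,-60],
    [-8,0,-70],
    [-10,0,-80],
    [-12,0,-88],
    [-13,0,-95],
    [-14,0,-102],
    [-14,0,-106],
  ],
  turn=[0,0,0,0,0,0,0,0,0,0,0,0],
)

```text
clock: 5.1
position: [0.4929, 0.0379, 0.0962]
ee_rot: [0.731, 0.682, 0.0, 0.001]
ft_force: [-0.3, -0.1, -0.1]
grip_width: 0.002
```

Emit:
jog_arm(
  translation=[
    [0,0,-2],
    [0,0,-4],
    [0,0,-6],
    [0,0,-8],
    [0,0,-8],
  ],
  turn=[0,0,0,0,0],
)

```text
clock: 5.52
position: [0.4933, 0.0379, 0.0899]
ee_rot: [0.731, 0.682, -0.0, 0.001]
ft_force: [-9.6, -2.5, 23.5]
grip_width: -0.004
```

Emit:
jog_arm(
  translation=[
    [0,0,25],
    [0,0,60],
    [0,10,75],
    [0,40,75],
    [0,75,75],
    [5,105,75],
    [8,130,75],
    [8,132,75],
    [8,132,75],
  ],
  turn=[0,0,0,0,0,0,0,0,0],
)

```text
clock: 6.27
position: [0.5011, 0.1716, 0.165]
ee_rot: [0.73, 0.683, 0.0, 0.001]
ft_force: [-0.5, -1.5, 1.3]
grip_width: -0.001
```

```bash
cat > look.py <<'E'
from fit import *; import sys
s=float(sys.argv[1]); l0=float(sys.argv[2]); name=sys.argv[3]
P={n:snap(n) for n in('top','side')}
D=[d for d in detect(P) if d[0] in('hub_top','lever_tip','hatch_edge','white_mark','green_mark')]
q=fit(P,D,[.5385,.0856,-.0641,0.01,l0],free=[3,4],s=s);print('hatch,lever',q[3:].round(3))
a=P['side']['frame'][150:350,240:480];b=P['top']['frame'][170:350,190:390]
cv2.imwrite('pics/'+name,cv2.cvtColor(np.hstack([cv2.resize(a,(420,350)),cv2.resize(b,(380,350))]),4))
E
python3 look.py 0 -1 c2.png
```

```text
hatch_edge top [278. 300.] [ 0.8 -1.6]
hatch_edge side [410. 249.] [-3.3 -0.6]
hub_top top [282. 276.] [-1.8  1.3]
hub_top side [333. 226.] [53.6  2. ]
lever_tip top [250. 253.] [-0.6 -1. ]
lever_tip side [350. 257.] [ 1.3 -0.6]
white_mark top [288. 224.] [4.3 3.3]
white_mark side [334. 224.] [-2.3 -0. ]
green_mark top [325. 290.] [ 3.4 -3.1]
green_mark side [401. 208.] [-0.6 -2.8]
hatch,lever [ 0.032 -1.076]
```

View pics/c2.png

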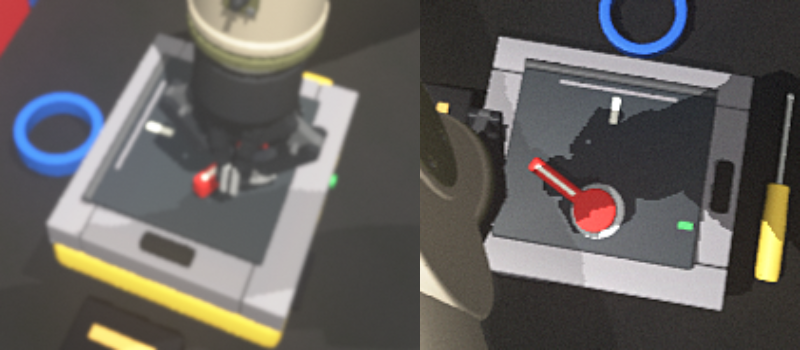

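Hatch flat, lever unmoved at about -1.05, pointing left and back in the top crop from (597,210) to (535,165). Next I sweep it clockwise with the fingertips.

Emit:
jog_arm(
  translation=[
    [0,0,-25],
    [0,0,-48],
    [0,0,-55],
    [9,-11,-55],
    [18,-23,-55],
    [25,-27,-55],
    [33,-31,-55],
    [40,-36,-55],
    [46,-44,-55],
    [52,-52,-55],
    [55,-58,-55],
    [57,-63,-55],
  ],
  turn=[0,0,0,0,0,0,0,0,0,0,0,0],
)

```text
clock: 8.07
position: [0.5588, 0.1059, 0.1099]
ee_rot: [0.731, 0.682, -0.0, 0.001]
ft_force: [-1.7, 1.5, -0.8]
grip_width: 0.0
```

Emit:
jog_arm(
  translation=[
    [0,0,0],
    [0,5,0],
    [0,15,0],
    [0,40,30],
    [0,70,60],
    [0,100,90],
    [0,110,110],
    [0,110,110],
  ],
  turn=[0,0,0,0,0,0,0,0],
)

```text
clock: 8.73
position: [0.5586, 0.2228, 0.2252]
ee_rot: [0.729, 0.684, 0.004, 0.002]
ft_force: [-0.6, 0.9, -0.2]
grip_width: -0.001
```

```bash
sed -i 's/free=\[3,4\],s=s);print(.hatch,lever.,q\[3:\].round(3))/free=[0,1,2,4],s=s);print(q.round(4))/; s/,0.01,l0\]/,0,l0]/' look.py; python3 look.py 0 -.1 c3.png
```

```text
hatch_edge top [279. 303.] [-0.2 -3.9]
hatch_edge side [407. 249.] [-1.2  1. ]
hub_top side [385. 230.] [ 1.9 -0.3]
lever_tip top [284. 240.] [ 0.9 -2.7]
lever_tip side [339. 219.] [3.3 3.1]
white_mark top [291. 227.] [0.3 0.3]
white_mark side [331. 223.] [-0.2  1.5]
green_mark top [328. 286.] [0.3 0.1]
green_mark side [399. 208.] [ 0.4 -2.4]
[ 0.5389  0.086  -0.0544  0.     -0.0755]
```

View pics/c3.png

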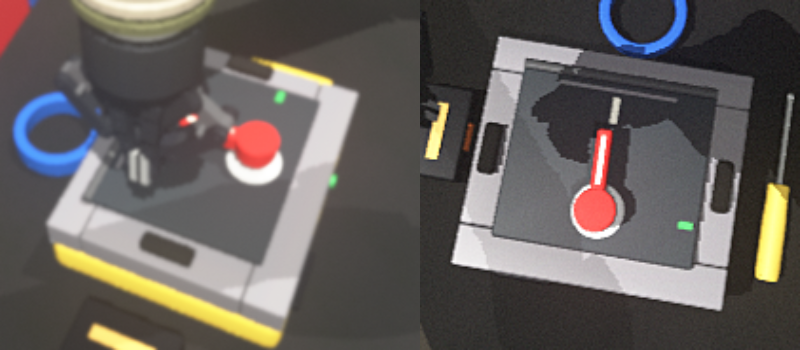

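Lever now at about -0.08 (top crop: hub (597,210), tip (604,132), white mark (615,110)). A further nudge of about 5 mm should line it up, and then I press.

Emit:
jog_arm(
  translation=[
    [0,-40,-40],
    [0,-70,-75],
    [0,-90,-100],
    [0,-95,-115],
    [0,-103,-115],
    [0,-110,-115],
    [0,-115,-115],
    [0,-118,-115],
    [0,-121,-115],
    [0,-122,-115],
    [0,-122,-115],
  ],
  turn=[0,0,0,0,0,0,0,0,0,0,0],
)

```text
clock: 10.45
position: [0.5594, 0.0944, 0.1059]
ee_rot: [0.731, 0.682, 0.001, 0.002]
ft_force: [0.7, 1.4, 0.3]
grip_width: -0.003
```

Emit:
jog_arm(
  translation=[
    [0,5,0],
    [0,15,0],
    [0,40,30],
    [0,70,60],
    [0,100,90],
    [0,110,110],
    [0,110,110],
  ],
  turn=[0,0,0,0,0,0,0],
)

```text
clock: 11.03
position: [0.5595, 0.2109, 0.2209]
ee_rot: [0.729, 0.684, 0.004, 0.002]
ft_force: [0.8, 0.1, 0.0]
grip_width: -0.001
```

```bash
python3 look.py 0 -.1 c4.png
```

```text
hatch_edge top [278. 302.] [ 0.1 -2.1]
hatch_edge side [410. 247.] [-2.2  3.7]
hub_top top [284. 278.] [-3.8  2.2]
hub_top side [386. 232.] [ 2.5 -1.3]
lever_tip top [294. 238.] [-0.8  2.5]
lever_tip side [360. 262.] [-12.4 -45.4]
white_mark top [291. 228.] [-0.8  0.1]
white_mark side [330. 227.] [ 2.  -0.7]
green_mark top [327. 288.] [ 0.6 -1.3]
green_mark side [400. 208.] [ 0.2 -1.3]
[ 0.5362  0.088  -0.0397  0.      0.1496]
```

View pics/c4.png

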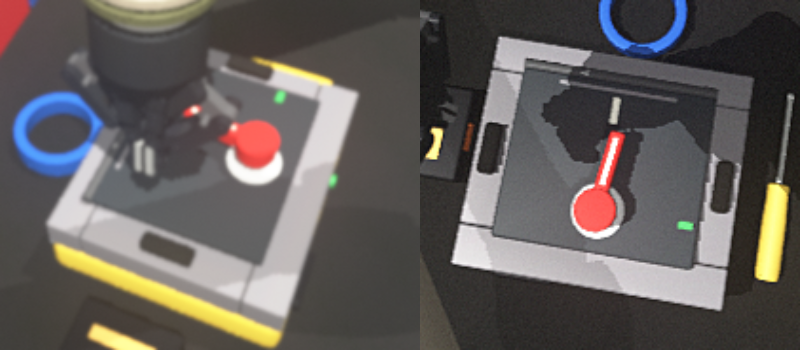

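Overshot slightly: the lever is at about +0.08 (tip (616,133) against mark line). I'm nudging it back from the right side.

Emit:
jog_arm(
  translation=[
    [0,-30,-30],
    [0,-65,-55],
    [0,-100,-60],
    [0,-135,-60],
    [0,-165,-60],
    [0,-166,-60],
    [0,-166,-85],
    [0,-166,-110],
    [0,-166,-111],
    [0,-166,-111],
    [0,-166,-111],
  ],
  turn=[0,0,0,0,0,0,0,0,0,0,0],
)

```text
clock: 12.75
position: [0.56, 0.0389, 0.1061]
ee_rot: [0.731, 0.682, 0.001, 0.002]
ft_force: [0.3, 0.2, 0.5]
grip_width: 0.003
```

Emit:
jog_arm(
  translation=[
    [0,5,5],
    [0,11,6],
    [0,17,6],
    [0,22,6],
    [0,26,6],
    [0,29,6],
    [0,29,6],
    [0,29,6],
  ],
  turn=[0,0,0,0,0,0,0,0],
)

```text
clock: 13.42
position: [0.5598, 0.0682, 0.1119]
ee_rot: [0.731, 0.682, 0.001, 0.002]
ft_force: [-0.3, 0.0, 0.0]
grip_width: 0.001
```

Emit:
jog_arm(
  translation=[
    [0,-5,0],
    [0,-15,10],
    [0,-40,35],
    [0,-60,70],
    [0,-80,100],
    [0,-80,100],
    [0,-80,100],
  ],
  turn=[0,0,0,0,0,0,0],
)

```text
clock: 14.0
position: [0.5605, -0.0136, 0.2133]
ee_rot: [0.732, 0.681, 0.002, 0.003]
ft_force: [0.2, 0.4, 0.8]
grip_width: -0.0
```

```bash
python3 look.py 0 0 c5.png
```

```text
hatch_edge top [277. 300.] [ 0.3 -1.3]
hatch_edge side [408. 247.] [-2.   3.7]
hub_top top [280. 278.] [0.1 0.5]
hub_top side [386. 232.] [ 0.4 -1.7]
lever_tip top [285. 235.] [0.2 2.2]
lever_tip side [341. 221.] [1.2 1. ]
white_mark top [291. 226.] [0.6 1. ]
white_mark side [332. 225.] [-1.  0.]
green_mark top [327. 287.] [ 0.4 -0.4]
green_mark side [401. 207.] [-0.7  0.5]
[ 0.5389  0.0871 -0.0717  0.     -0.064 ]
```

View pics/c5.png

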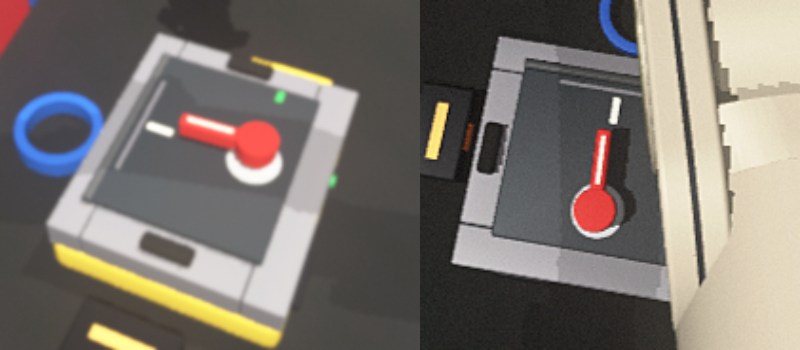

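Lever at about -0.07 (tip (603,132)), inside the 0.15 window. Now over the hub to press.

Emit:
jog_arm(
  translation=[
    [-15,20,0],
    [-30,45,0],
    [-45,75,0],
    [-63,104,-20],
    [-63,104,-50],
    [-63,104,-73],
    [-63,104,-73],
    [-63,104,-73],
  ],
  turn=[0,0,0,0,0,0,0,0],
)

```text
clock: 15.47
position: [0.4963, 0.0921, 0.1388]
ee_rot: [0.731, 0.682, 0.001, 0.001]
ft_force: [0.6, -0.1, 0.1]
grip_width: 0.001
```

Emit:
jog_arm(
  translation=[
    [0,-1,-4],
    [0,-2,-8],
    [0,-2,-12],
    [0,-2,-15],
    [0,-2,-18],
    [0,-2,-20],
    [0,-2,-22],
    [0,-2,-24],
    [0,-2,-25],
    [0,-2,-25],
  ],
  turn=[0,0,0,0,0,0,0,0,0,0],
)

```text
clock: 16.3
position: [0.4968, 0.09, 0.114]
ee_rot: [0.731, 0.682, 0.001, 0.001]
ft_force: [1.7, -2.4, 6.4]
grip_width: -0.001
```

It went through with only 6 N, at z 0.114. I'm pressing a little more to confirm the end stop.

Emit:
jog_arm(
  translation=[
    [0,0,-2],
    [0,0,-4],
    [0,0,-6],
    [0,0,-7],
    [0,0,-7],
  ],
  turn=[0,0,0,0,0],
)

```text
clock: 16.72
position: [0.4988, 0.0906, 0.1127]
ee_rot: [0.731, 0.682, 0.002, 0.004]
ft_force: [-21.8, -7.5, 68.7]
grip_width: 0.0
```

Emit:
jog_arm(
  translation=[
    [0,0,20],
    [0,0,35],
    [15,20,35],
    [38,36,35],
    [60,40,35],
    [60,40,35],
    [60,40,10],
    [60,40,-12],
    [60,40,-12],
    [60,40,-12],
  ],
  turn=[0,0,0,0,0,0,0,0,0,0],
)

```text
clock: 17.55
position: [0.5574, 0.1306, 0.0997]
ee_rot: [0.731, 0.682, 0.0, 0.003]
ft_force: [1.4, 0.3, 0.3]
grip_width: 0.001
```

Emit:
jog_arm(
  translation=[
    [0,-14,0],
    [0,-27,0],
    [1,-39,0],
    [1,-52,0],
    [-4,-64,0],
    [-9,-75,0],
    [-17,-85,0],
    [-26,-93,0],
    [-33,-97,0],
    [-40,-100,0],
    [-44,-101,0],
    [-44,-101,0],
  ],
  turn=[0,0,0,0,0,0,0,0,0,0,0,0],
)

```text
clock: 18.55
position: [0.5129, 0.0294, 0.1]
ee_rot: [0.731, 0.682, 0.0, 0.003]
ft_force: [0.3, 0.6, 0.5]
grip_width: 0.0
```

```bash
python3 look.py .013 1.4 c6.png
```

```text
hatch_edge side [407. 248.] [-2.2  4.2]
hub_top side [385. 238.] [ 0.3 -1.5]
lever_tip side [309. 349.] [ 42.  -84.3]
white_mark top [290. 226.] [0.3 0.6]
white_mark side [332. 224.] [-1.2  0.9]
green_mark side [400. 207.] [-0.3  1.2]
[ 0.5393  0.089  -0.0794  0.     -1.1138]
```

View pics/c6.png

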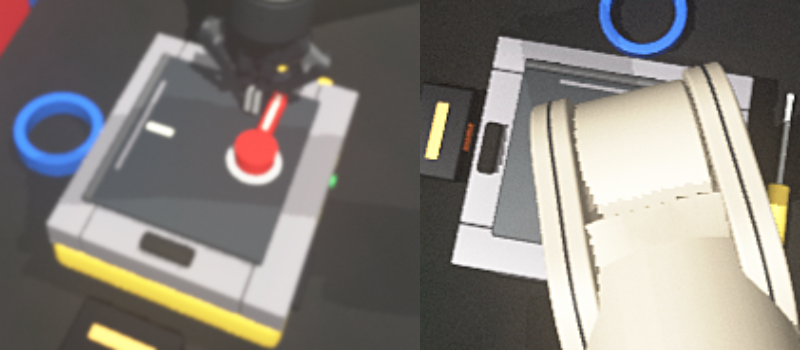

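The lever is pressed in and almost at the green mark. I'm pushing gently in -x and watching the force for the end stop.

Emit:
jog_arm(
  translation=[
    [-2,0,0],
    [-4,0,0],
    [-5,0,0],
    [-6,0,0],
    [-6,0,0],
  ],
  turn=[0,0,0,0,0],
)

```text
clock: 19.77
position: [0.5102, 0.0299, 0.1008]
ee_rot: [0.731, 0.682, 0.003, 0.005]
ft_force: [13.6, 0.9, -5.6]
grip_width: -0.003
```

Emit:
jog_arm(
  translation=[
    [6,0,0],
    [15,0,0],
    [15,0,30],
    [15,0,70],
    [10,-20,110],
    [0,-60,120],
    [-20,-100,120],
    [-40,-140,120],
    [-60,-180,120],
    [-80,-215,120],
    [-100,-250,120],
    [-100,-250,120],
  ],
  turn=[0,0,0,0,0,0,0,0,0,0,0,0],
)

```text
clock: 20.77
position: [0.4063, -0.2262, 0.2205]
ee_rot: [0.734, 0.679, 0.002, 0.004]
ft_force: [-0.4, -0.4, -0.8]
grip_width: 0.004
```

```bash
python3 look.py .013 1.5 c7.png
```

```text
hatch_edge top [278. 300.] [ 0.9 -1.6]
hatch_edge side [409. 247.] [-2.6  3.2]
hub_top top [282. 275.] [-0.4  3.1]
hub_top side [383. 238.] [ 2.8 -3. ]
lever_tip top [322. 285.] [-0.4  0.6]
lever_tip side [400. 206.] [-1.   0.7]
white_mark top [293. 225.] [-1.   2.6]
white_mark side [333. 226.] [-1.9 -1.4]
green_mark top [324. 288.] [ 4.2 -1.2]
green_mark side [399. 206.] [0.9 0.9]
[ 0.5388  0.0861 -0.061   0.      1.5735]
```

View pics/c7.png

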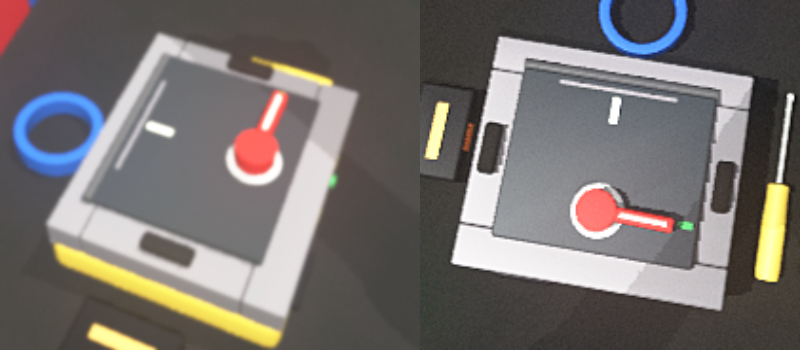

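The lever (hub (597,210), tip (672,225)) points at the green mark (685,226), the fit gives 1.57 rad, the hatch is flat, and the bystanders haven't moved. Handing in.

```bash
python3 -c "
from workcell import manip
print(manip.hand_in(), manip.get_obs()['clock'])"
```

```text
the job is handed in; nothing more can be done
the job is handed in; nothing more can be done
```

The hatch is shut and locked: I pushed it down, lined the lever up with the white mark, pressed the hub in and turned the lever clockwise to the green mark. Then I backed the arm clear and handed in at about 22 s. The hand-in gives no verdict.

- **Hatch:** it met its stop at z = 0.090 m with 23 N and looks flat in both final views.
- **Lining up:** my second nudge took the lever past the white mark, to about +0.08 rad. I pushed it back to about -0.07 rad, inside the 0.15 rad window, before pressing.
- **Hub:** it went in to 0.113 m against an expected 0.114 m, so it is fully in. The check press against its end stop read 69 N in z on the wrist, under the 120 N limit.
- **Lever:** it was pushed to its end stop (14 N). The final fit gives 1.57 rad, and the lever points at the green mark.
- **Loose things:** the battery, screwdriver and tape look unmoved in the final pictures. I judged that by eye and did not measure it.
- **Detection errors:** some network reports were wrong, such as `lever_tip` in the side view while the arm hid it. I checked those against the pictures and did not rely on them. The final fit agreed with the detections to within about 4 px.

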